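Clear the plate reader's hood and hold it open

TASK

Someone left the orange tube rack standing on the plate reader's blue hood: keep it upright, set it down (do not drop it) standing well on the green bench mat and let go of it. Then raise the hood (it has a steel bar handle) to 45 degrees from shut and hold it steady there so that I can get both hands at the plate: it falls shut by itself, so never let it drop, and finish while still holding it open with the gripper. Leave the bottle, the tip box and the dish where they are.

Things in the scene. Friction and masses are not known exactly. Their poses are not given: they have to be found in the camera images.
- reader: bench-top plate reader, fixed: light grey base 260 (x) x 250 (y) x 84 mm high under a blue hood of the same plan, whose flat top is 140 mm above the bench when shut. Origin: centre of the underside, on the bench; its -x side is the front, with the handle, roughly facing the robot; y runs along the handle. Place and yaw vary, left or right.
- hood (a joint): opening angle of the blue hood in rad: 0 shut, grows as it opens, stop at 1.22. The hood is a hollow shell 255 (x) x 250 (y) x 50 mm, 5 mm walls, about 0.6 kg, hinged along its far lower edge; its frame lies on the hinge with axes as the reader's when shut. The hinge is free: let go, the hood falls shut from any angle.
- hood_handle (a point): middle of the handle: a round steel bar 12 mm thick, 130 mm long along the reader's y, fixed to the hood by a post at each end, its centre 42 mm out from the hood's front face (36 mm gap). In the hood's frame: x = -297, z = +33 mm; shut: 123 mm above the bench. Pinch it from above, fingers front and back; being round, it turns in a pinch.
- hood_hinge (a point): middle of the hinge line, 125 mm behind (+x) the reader's origin, 90 mm above the bench; the hinge line runs along the reader's y axis. The handle moves on an arc of radius 299 mm about it, up and away from the robot.
- rack: orange tube rack, a solid block 44 (x) x 104 (y) x 40 mm high with ten capped tubes fixed in it, caps reaching 57 mm; about 0.18 kg. Origin: centre of the underside; y along its length. Starts on the hood, underside 140 mm above the bench, turned up to 25 degrees to the reader; grip across its 44 mm width, 20 to 30 mm above its underside.
- mat: green bench mat, fixed, 160 x 160 x 3 mm with a pale border line; origin: centre of the underside, on the bench.
- bottle: bystander: amber bottle with a blue cap, 64 mm across, 130 mm tall, loose; origin: centre of the underside.
- tipbox: bystander: closed tip box, dark blue with a pale lid, 87 x 122 x 67 mm high, loose; origin: centre of the underside.
- dish: bystander: closed pale round dish, 90 mm across, 17 mm high, loose, on the bench on the robot's side of the mat; origin: centre of the underside.
There are look-alikes about, which are no part of the job. Of the things that look like the mat, the largest one is meant.

How it is judged:
By the outcome, as a careful person would: the job done as asked, in the order asked, and still so for the second after the job is handed in, while the arm keeps its last pose, push and grip.
It also fails if it takes over 56 s, if anything falls off the work surface, if the arm or the gripper's body presses on something with over 40 N, if the wrist force passes 120 N, or if a joint passes its speed limit or range.

ROBOT

A 7-joint arm with a two-finger parallel gripper is mounted at the origin on the work surface. World frame = base frame: x ahead of the robot, y to its left, z up, the work surface at z = 0. Lengths are in m, angles in rad, forces in N, time in s.
With the tool pointing down it reaches from about 0.4 to 0.85 m from the base axis. Payload 10.4 kg.
Tool frame: the origin (TCP) lies midway between the tips of the shut fingers; the grasp point (between the pads) lies 19 mm behind it; z points along the fingers, x is the direction in which the jaws open and shut, and the axes are right-handed (so a half turn about z gives the same grasp; the last joint's range is limited). The gripper opens to 85 mm and grips with 20 to 120 N. Pads are 22 mm wide; open, the fingers measure 114 mm over their backs; the gripper's body (76 mm by 85 mm) begins 54 mm behind the grasp point. The pads swing forward as they close: fully open they stand 13 mm farther back than shut.
Start: joints at [-1.367, 0.332, -0.065, 1.46, 0.022, 1.35, -0.088], TCP at [0.141, 0.609, 0.231] pointing down, gripper open.
Joint ranges: [-2.6, 2.6], [-0.5, 2.12], [-1.47, 1.34], [0.16, 2.42], [-1.27, 4.41], [0.06, 2.06], [-2.6, 2.6]. Speed limits (rad/s): [2.22, 2.22, 2.79, 2.79, 3.14, 3.14, 3.14].

INTERFACE

Orientations are given as a unit quaternion [x, y, z, w].
In Python, from workcell import telemetry, eyes, order gives the robot as it stands.
- The arm moves only by the tool servo_tool, never from a script. Its argument "deltas" is a list of rows, each a list of 3 entries, a list of its own where there are three numbers: the shift along the tool's x, y, z in cm, then the turn about the tool's z in rad, then the finger opening in cm, from 0 to 8.54. A call has 1 to 12 rows; each row shifts and turns the pose as measured when the row begins, along the tool's axes as they then stand; what a row does not reach is not made up. A row lasts 1/12 s, in which the tool goes at most 41.7 mm and 7.16 degrees, less where a joint would pass 70% of its speed; a pose out of reach is approached as far as the arm can. A call is refused whole if a number of a shift passes 4.17 or a number of a turn 0.125, either way. A call with a gripper value outside its range is refused whole. The fingers move at their own pace and stop on an object; "force" is the grip in N (left out, the last holds). Time passes only in rows, so rows that do not move let the fingers close. It gives the time, the measured TCP pose, the force and the opening at its end, in the units of the state.
- telemetry.get_obs(): the state, without advancing time (a new reading comes with each control period).
- eyes.camera(name): name is "side" or "top" or "wrist"; returns (picture, depth): 420x560x3 uint8, blue, green, red; 420x560 float32, m along the optical axis (not along the pixel's ray), 0 where there is no reading.
- eyes.calibration(name): a dict with "fx", "fy", "cx", "cy" (pixels), "distortion" ([k1, k2, p1, p2, k3] as OpenCV has them; the pictures are not rectified), "rvec" (rotation vector, rad) and "tvec" (3), from world to camera coordinates, as OpenCV has them. Camera axes: x right, y down, z forward; pixel columns grow to the right and rows downward; lengths in m; the calibration is good to about 2 mm. A picture is of the moment at which its call begins: read the wrist's pose just before it. calibration takes no time and is no camera call; for the wrist camera it gives the pose at the moment of the call.
- order.hand_in(): hands the job in, once; it reports no verdict.
The state is a dict: "clock": time; "joint_pos": joint angles; "joint_velocities": joint speeds; "tau": joint torques, N m; "position": TCP position; "ee_rot": TCP orientation; "ft_force": force on the tool from outside, world axes, zero at the start; "torque": the same for the moment, N m; "grip_width": opening from 0.0 (shut) to 1.0 (fully open).
Only numpy, scipy, OpenCV 4.12 (cv2) and the standard library are available. Lean on these libraries where they do the work, as an engineer would, in place of code of your own. Each camera call takes 0.05 s, during which the arm holds its last target. There are 200 camera calls.

## Working session

There is one attempt and no reset: what is moved stays moved. The work goes in short steps, Python scripts to look and compute and a tool call to move; the robot and the scene stay as the last step left them, time stands still between calls to the robot, and variables do not carry over. Pictures are saved under pics/ and viewed, about 8 in all and at most 12, crops included, and the job is handed in when it is done.

Besides the shell and the picture viewer there is one more tool, called after "Emit:" by a JSON object that holds its "method" and its "body", one argument or row to a line. servo_tool: Moves the arm, as the interface text tells. Its arguments: {"type":"object","properties":{"deltas":{"type":"array"},"force":{"type":"number"}},"required":["deltas"]}

```bash
ls; mkdir -p pics; cat > h.py <<'E'
import numpy as np, cv2
from workcell import telemetry, eyes, order
from scipy.spatial.transform import Rotation as R
def snap(n,tag):
    c=eyes.calibration(n); im,d=eyes.camera(n)
    cv2.imwrite(f'pics/{tag}.png',im); np.savez(f'pics/{tag}.npz',d=d,**{k:np.array(v) for k,v in c.items()})
    return im,d,c
def world(tag,px):
    z=np.load(f'pics/{tag}.npz'); d=z['d']; K=np.array([[z['fx'],0,z['cx']],[0,z['fy'],z['cy']],[0,0,1]],float)
    Rm=cv2.Rodrigues(z['rvec'].astype(float))[0]; px=np.array(px,float).reshape(-1,2)
    n=cv2.undistortPoints(px.reshape(-1,1,2),K,z['distortion'].astype(float)).reshape(-1,2)
    dd=d[px[:,1].astype(int),px[:,0].astype(int)]
    return (np.c_[n,np.ones(len(n))]*dd[:,None]-z['tvec'].ravel())@Rm
def cloud(tag):
    d=np.load(f'pics/{tag}.npz')['d']; v,u=np.nonzero(d>0)
    return world(tag,np.c_[u,v]),u,v
def st():
    o=telemetry.get_obs(); print('t',o['clock'],'p',np.round(o['position'],4),'R',np.round(R.from_quat(o['ee_rot']).as_matrix(),3).tolist(),'q',np.round(o['joint_pos'],3),'F',np.round(o['ft_force'],1),'g',o['grip_width']); return o
E
python3 - <<'E'
from h import *
st()
a=snap('top','top0')[0]; b=snap('side','side0')[0]
cv2.imwrite('pics/both.png',np.vstack([a,b])[:, :] if 0 else cv2.resize(np.hstack([a,b]),(800,300)))
for t in('top0','side0'):
    p,u,v=cloud(t); print(len(p),p.min(0),p.max(0))
E
```

```text
pics
t 0.0 p [0.1405 0.6086 0.2305] R [[0.225, 0.974, -0.0], [0.974, -0.225, -0.001], [-0.001, 0.0, -1.0]] q [-1.367  0.333 -0.065  1.461  0.022  1.35  -0.088] F [-0.7 -0.4  0.4] g 1.0017940728476213
234268 [ 0.01035284 -1.58055901 -0.76867285] [1.51671339 1.60768076 0.33532877]
234218 [-0.78877133 -0.7617297  -0.76616755] [1.52372013 2.35285557 0.74099259]
```

View pics/top0.png

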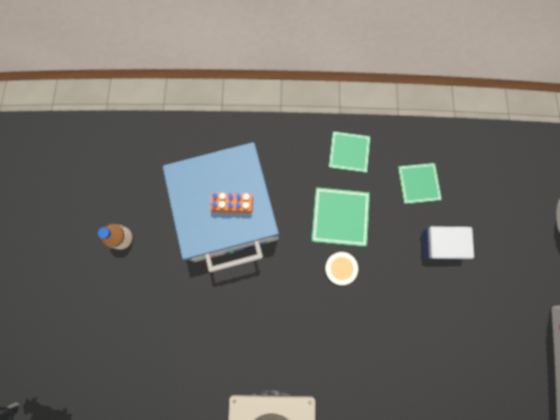

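View pics/side0.png

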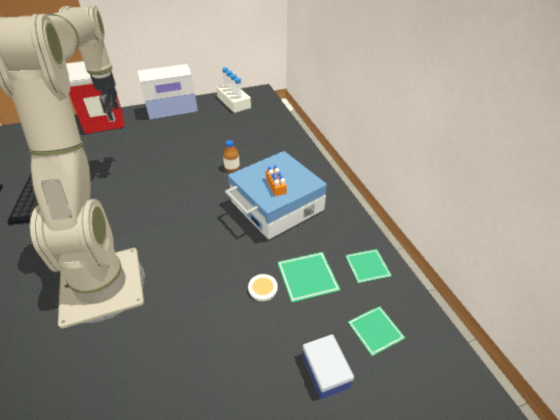

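The top view has the hood at about (220,200) with the rack on it at (232,203). The handle is at (235,258), the large mat at (341,217), and the dish just below it at (341,268). The bottle is at (115,236) and the tip box at (450,243). Next I'll measure these.

```bash
cat > m.py <<'E'
from h import *
p,u,v=cloud('top0'); im=cv2.imread('pics/top0.png'); c=im[v,u].astype(int); B,G,Rr=c.T
def rect(m,n):
    q=p[m]; r=cv2.minAreaRect((q[:,:2]*1000).astype(np.float32)); print(n,m.sum(),np.round(r,1).tolist() if 0 else r,'zmed',np.median(q[:,2]),'z98',np.percentile(q[:,2],98)); 
reg=lambda a,b,c_,d:(u>=a)&(u<=b)&(v>=c_)&(v<=d)
rect(reg(155,285,140,275)&(abs(p[:,2]-.14)<.008)&(B>G+20)&(B>Rr+40),'hoodtop')
rect(reg(200,265,185,222)&(p[:,2]>.165),'rack')
rect(reg(305,375,183,250)&(G>Rr+25)&(p[:,2]<.02),'mat')
rect(reg(320,362,250,288)&(p[:,2]>.008),'dish')
rect(reg(200,270,240,275)&(p[:,2]>.105)&(p[:,2]<.133)&(Rr>80),'handle')
rect(reg(415,485,220,265)&(p[:,2]>.05),'tip')
rect(reg(90,140,215,255)&(p[:,2]>.05),'bottle')
m=reg(200,265,185,222)&(p[:,2]>.165); print(np.percentile(p[m],[0,50,100],axis=0))
print(world('top0',[[207,268],[261,257],[234,263],[207,252],[258,243]]))
E
python3 m.py
python3 - <<'E'
import cv2
a=cv2.imread('pics/top0.png')[135:285,150:290]
b=cv2.imread('pics/side0.png')[145:245,215:335]
cv2.imwrite('pics/c1.png',cv2.hconcat([cv2.resize(a,(420,450),interpolation=2),cv2.resize(b,(380,450),interpolation=2)]))
E
```

```text
hoodtop 8102 ((634.6749267578125, 147.9082794189453), (256.3674011230469, 249.6193389892578), 15.99288272857666) zmed 0.1404616594187027 z98 0.14403261980365684
rack 753 ((618.114013671875, 110.630859375), (102.18839263916016, 44.41741943359375), 89.26760864257812) zmed 0.18150300460900315 z98 0.19972764905709617
mat 3117 ((619.731201171875, -189.8404541015625), (167.5679168701172, 168.1445770263672), 85.54835510253906) zmed 0.0028581242441485907 z98 0.007333334223302748
dish 772 ((467.5718688964844, -188.4921875), (84.52699279785156, 88.1856918334961), 0.765156626701355) zmed 0.017713923850416396 z98 0.02178905460116399
handle 463 ((488.381103515625, 107.00514221191406), (49.84361267089844, 164.92092895507812), 15.525481224060059) zmed 0.12770204305848284 z98 0.13210958062679568
tip 1387 ((540.4274291992188, -490.7761535644531), (126.0854263305664, 88.40269470214844), 89.13372039794922) zmed 0.06690548484025824 z98 0.07094065269026767
bottle 536 ((539.46337890625, 443.99603271484375), (55.48430633544922, 65.56029510498047), 77.23725891113281) zmed 0.09369783922878383 z98 0.13322962684077214
[[0.59541238 0.05976847 0.16504774]
 [0.61543973 0.10888484 0.181503  ]
 [0.64051911 0.16181051 0.20135654]]
[[ 0.46039476  0.19568047 -0.00183045]
 [ 0.48695013  0.03389689  0.12779217]
 [ 0.47024259  0.1019583   0.12869463]
 [ 0.49592401  0.17064788  0.13689747]
 [ 0.52894134  0.04673271  0.06483899]]
```

View pics/c1.png

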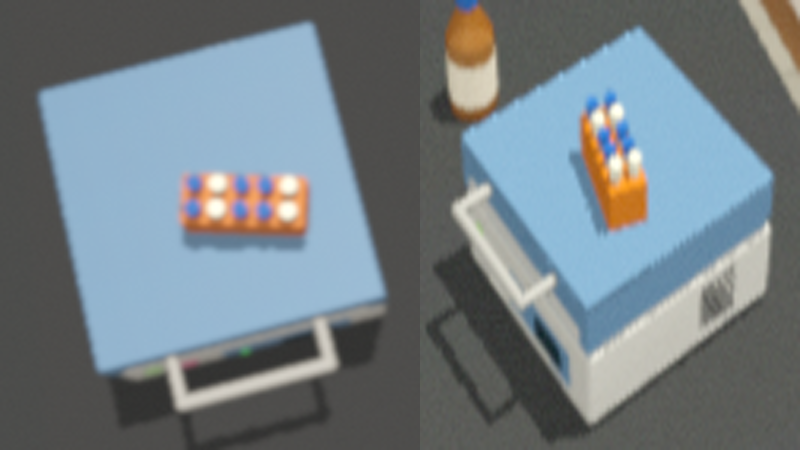

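The crop shows the rack's long axis almost along world y and the reader yawed about +16°. The bar handle is clear of everything. I'll write a planner helper and approach.

```bash
cat > plan.py <<'E'
import sys
from h import *
# usage: plan.py x y z yaw n [grip_cm]
x,y,z,yaw=map(float,sys.argv[1:5]); n=int(sys.argv[5]); g=float(sys.argv[6]) if len(sys.argv)>6 else 8.5
o=st(); M=R.from_quat(o['ee_rot']).as_matrix(); p=np.array(o['position']); y0=np.arctan2(M[1,0],M[0,0])
dy=(yaw-y0+np.pi)%(2*np.pi)-np.pi
print('yaw',y0,'dyaw',dy)
for i in range(n):
    k=n-i; d=(np.array([x,y,z])-p)/k; a=y0+dy*i/n
    T=np.array([[np.cos(a),np.sin(a),0],[np.sin(a),-np.cos(a),0],[0,0,-1]])
    r=np.round(100*T.T@d,1); t=round(-dy/n,3)
    print([r.tolist(),t,g],end=', '); p=p+T@r/100
print()
E
python3 plan.py 0.618 0.111 0.27 -0.013 20
```

```text
t 0.1 p [0.1405 0.6087 0.2306] R [[0.225, 0.974, -0.0], [0.974, -0.225, -0.001], [-0.001, 0.0, -1.0]] q [-1.367  0.333 -0.065  1.461  0.022  1.35  -0.089] F [-0.1  0.  -0.1] g 1.0056604370878415
yaw 1.343975235859608 dyaw -1.3569752358596079
[[-1.9, 2.9, -0.2], np.float64(0.068), 8.5], [[-1.7, 3.0, -0.2], np.float64(0.068), 8.5], [[-1.5, 3.1, -0.2], np.float64(0.068), 8.5], [[-1.3, 3.2, -0.2], np.float64(0.068), 8.5], [[-1.0, 3.3, -0.2], np.float64(0.068), 8.5], [[-0.8, 3.3, -0.2], np.float64(0.068), 8.5], [[-0.6, 3.4, -0.2], np.float64(0.068), 8.5], [[-0.4, 3.4, -0.2], np.float64(0.068), 8.5], [[-0.1, 3.5, -0.2], np.float64(0.068), 8.5], [[0.1, 3.4, -0.2], np.float64(0.068), 8.5], [[0.3, 3.4, -0.2], np.float64(0.068), 8.5], [[0.6, 3.4, -0.2], np.float64(0.068), 8.5], [[0.8, 3.4, -0.2], np.float64(0.068), 8.5], [[1.0, 3.3, -0.2], np.float64(0.068), 8.5], [[1.3, 3.2, -0.2], np.float64(0.068), 8.5], [[1.5, 3.1, -0.2], np.float64(0.068), 8.5], [[1.7, 3.0, -0.2], np.float64(0.068), 8.5], [[1.9, 2.9, -0.2], np.float64(0.068), 8.5], [[2.1, 2.8, -0.2], np.float64(0.068), 8.5], [[2.2, 2.6, -0.1], np.float64(0.068), 8.5],
```

Emit:
{"method": "servo_tool", "body": {
  "deltas": [
    [[-1.9,2.9,-0.4],0.068,8.5],
    [[-1.7,3.0,-0.4],0.068,8.5],
    [[-1.5,3.1,-0.4],0.068,8.5],
    [[-1.3,3.2,-0.4],0.068,8.5],
    [[-1.0,3.3,-0.4],0.068,8.5],
    [[-0.8,3.3,-0.4],0.068,8.5],
    [[-0.6,3.4,-0.4],0.068,8.5],
    [[-0.4,3.4,-0.4],0.068,8.5],
    [[-0.1,3.5,-0.4],0.068,8.5],
    [[0.1,3.4,-0.2],0.068,8.5],
    [[0.3,3.4,-0.2],0.068,8.5],
    [[0.6,3.4,-0.2],0.068,8.5]
  ],
  "force": 40
}}

```text
clock: 1.1
position: [0.4252, 0.2967, 0.2682]
ee_rot: [0.968, 0.251, -0.005, 0.003]
ft_force: [-0.3, 0.9, -0.4]
grip_width: 0.995
```

```bash
sed -i 's/t=round(-dy\/n,3)/t=float(round(-dy\/n,3))/' plan.py; python3 plan.py 0.618 0.111 0.27 -0.013 11
```

```text
t 1.1 p [0.4252 0.2967 0.2682] R [[0.874, 0.485, -0.009], [0.485, -0.874, -0.008], [-0.011, 0.002, -1.0]] q [-0.962  0.08   0.282  1.689 -0.022  1.388 -0.17 ] F [-0.3  0.9 -0.4] g 0.9952048885145827
yaw 0.5066428117450721 dyaw -0.5196428117450722
[[0.7, 2.3, -0.0], 0.047, 8.5], [[0.8, 2.3, -0.0], 0.047, 8.5], [[0.9, 2.3, -0.0], 0.047, 8.5], [[1.0, 2.2, -0.0], 0.047, 8.5], [[1.2, 2.1, -0.0], 0.047, 8.5], [[1.2, 2.1, -0.0], 0.047, 8.5], [[1.3, 2.0, -0.0], 0.047, 8.5], [[1.5, 2.0, -0.0], 0.047, 8.5], [[1.5, 1.9, -0.1], 0.047, 8.5], [[1.6, 1.8, -0.0], 0.047, 8.5], [[1.8, 1.8, -0.1], 0.047, 8.5],
```

Emit:
{"method": "servo_tool", "body": {
  "deltas": [
    [[0.7,2.3,0],0.047,8.5],
    [[0.8,2.3,0],0.047,8.5],
    [[0.9,2.3,0],0.047,8.5],
    [[1.0,2.2,0],0.047,8.5],
    [[1.2,2.1,0],0.047,8.5],
    [[1.2,2.1,0],0.047,8.5],
    [[1.3,2.0,0],0.047,8.5],
    [[1.5,2.0,0],0.047,8.5],
    [[1.5,1.9,-0.1],0.047,8.5],
    [[1.6,1.8,0],0.047,8.5],
    [[1.8,1.8,0],0.047,8.5],
    [[0,0,0],0,8.5]
  ]
}}

```text
clock: 2.1
position: [0.6255, 0.0878, 0.2662]
ee_rot: [1.0, -0.025, -0.006, 0.006]
ft_force: [1.2, 0.4, 0.1]
grip_width: 0.994
```

```bash
python3 plan.py 0.618 0.111 0.21 -0.013 4; python3 - <<'E'
from h import *
o=telemetry.get_obs(); im,d,c=snap('wrist','w1')
p,u,v=cloud('w1'); C=im[v,u].astype(int)
m=(C[:,2]>C[:,0]+60)&(C[:,2]>130)&(p[:,2]>.145)&(p[:,2]<.21)
print(m.sum()); q=p[m]; print(cv2.minAreaRect((q[:,:2]*1000).astype(np.float32)))
k=m&(abs(p[:,2]-.18)<.004); print(k.sum(),cv2.minAreaRect((p[k][:,:2]*1000).astype(np.float32)), np.percentile(q[:,2],[2,50,98]))
E
```

```text
t 2.1 p [0.6255 0.0878 0.2662] R [[0.999, -0.051, -0.012], [-0.051, -0.999, -0.013], [-0.012, 0.013, -1.0]] q [-0.616  0.367  0.536  1.401 -0.175  1.437 -0.135] F [1.2 0.4 0.1] g 0.994234241411658
yaw -0.05101519411310304 dyaw 0.03801519411310306
[[-0.2, -0.6, 1.4], -0.01, 8.5], [[-0.2, -0.6, 1.4], -0.01, 8.5], [[-0.2, -0.5, 1.4], -0.01, 8.5], [[-0.2, -0.6, 1.4], -0.01, 8.5], 
5212
((618.6851806640625, 110.57356262207031), (103.65897369384766, 43.624202728271484), 89.29522705078125)
5073 ((618.6851806640625, 110.57356262207031), (103.65897369384766, 43.624202728271484), 89.29522705078125) [0.17889658 0.1807282  0.19006972]
```

View pics/w1.png

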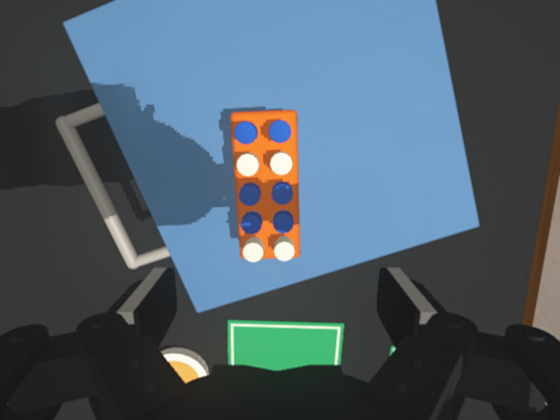

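The wrist view shows the rack between about (232,110) and (300,260), measured at (0.619, 0.111) with yaw about -0.012. The fingers are clear of it. I'll align and come down.

Emit:
{"method": "servo_tool", "body": {
  "deltas": [
    [[-0.2,-0.6,1.0],-0.01,8.5],
    [[-0.2,-0.6,1.0],-0.01,8.5],
    [[-0.2,-0.5,1.0],-0.01,8.5],
    [[-0.2,-0.6,1.0],-0.01,8.5],
    [[0,0,1.0],0,8.5],
    [[0,0,0],0,8.5]
  ]
}}

```text
clock: 2.65
position: [0.6123, 0.12, 0.2085]
ee_rot: [1.0, 0.003, -0.009, 0.005]
ft_force: [-0.1, -0.3, -0.1]
grip_width: 0.995
```

```bash
python3 plan.py 0.619 0.111 0.145 -0.012 6
```

```text
t 2.65 p [0.6123 0.12   0.2085] R [[1.0, 0.006, -0.017], [0.005, -1.0, -0.01], [-0.017, 0.01, -1.0]] q [-0.653  0.379  0.502  1.503 -0.177  1.326 -0.13 ] F [-0.1 -0.3 -0.1] g 0.9950027768490851
yaw 0.005399824400864304 dyaw -0.017399824400864183
[[0.1, 0.2, 1.1], 0.003, 8.5], [[0.1, 0.1, 1.1], 0.003, 8.5], [[0.1, 0.2, 1.0], 0.003, 8.5], [[0.1, 0.1, 1.1], 0.003, 8.5], [[0.1, 0.1, 1.0], 0.003, 8.5], [[0.2, 0.2, 1.1], 0.003, 8.5],
```

Emit:
{"method": "servo_tool", "body": {
  "deltas": [
    [[0.1,0.2,1.0],0.003,8.5],
    [[0.1,0.1,1.0],0.003,8.5],
    [[0.1,0.2,1.0],0.003,8.5],
    [[0.1,0.1,1.0],0.003,8.5],
    [[0.1,0.1,0.7],0,8.5],
    [[0.1,0.1,0.5],0,8.5],
    [[0,0,0.2],0,8.5],
    [[0,0,0],0,8.5]
  ]
}}

```text
clock: 3.32
position: [0.6175, 0.1099, 0.1478]
ee_rot: [1.0, -0.004, -0.009, 0.005]
ft_force: [-0.7, 0.4, 1.1]
grip_width: 0.994
```

```bash
python3 plan.py 0.619 0.111 0.145 -0.012 3
```

```text
t 3.3167 p [0.6175 0.1099 0.1478] R [[1.0, -0.008, -0.018], [-0.009, -1.0, -0.011], [-0.018, 0.011, -1.0]] q [-0.628  0.434  0.493  1.565 -0.206  1.216 -0.107] F [-0.7  0.4  1.1] g 0.9941635237039979
yaw -0.008559488019102739 dyaw -0.0034405119808971207
[[0.1, -0.0, 0.1], 0.001, 8.5], [[0.0, -0.1, 0.1], 0.001, 8.5], [[0.1, -0.0, 0.1], 0.001, 8.5],
```

Emit:
{"method": "servo_tool", "body": {
  "deltas": [
    [[0.1,0,0.2],0,8.5],
    [[0.0,-0.1,0.1],0,6],
    [[0,0,0.1],0,4],
    [[0,0,0],0,3.5],
    [[0,0,0],0,3.5],
    [[0,0,0],0,3.5],
    [[0,0,0],0,3.5],
    [[0,0,0],0,3.5],
    [[0,0,0],0,3.5]
  ],
  "force": 50
}}

```text
clock: 4.07
position: [0.6194, 0.1114, 0.1452]
ee_rot: [1.0, -0.004, -0.008, 0.005]
ft_force: [0.5, -0.4, -1.5]
grip_width: 0.503
```

```bash
python3 plan.py 0.619 0.111 0.19 -0.012 3 3.5
```

```text
t 4.0667 p [0.6194 0.1114 0.1452] R [[1.0, -0.008, -0.016], [-0.008, -1.0, -0.01], [-0.015, 0.01, -1.0]] q [-0.628  0.439  0.492  1.564 -0.209  1.21  -0.106] F [ 0.5 -0.4 -1.5] g 0.503058943383719
yaw -0.008032840034805831 dyaw -0.003967159965194256
[[-0.0, 0.0, -1.5], 0.001, 3.5], [[-0.0, 0.0, -1.5], 0.001, 3.5], [[-0.0, 0.0, -1.5], 0.001, 3.5],
```

Emit:
{"method": "servo_tool", "body": {
  "deltas": [
    [[0,0,-0.4],0,3.5],
    [[0,0,-1.0],0,3.5],
    [[0,0,-1.2],0,3.5],
    [[0,0,-1.2],0,3.5],
    [[0,0,-0.8],0,3.5],
    [[0,0,-0.4],0,3.5],
    [[0,0,0],0,3.5]
  ]
}}

```text
clock: 4.65
position: [0.6207, 0.1119, 0.2021]
ee_rot: [1.0, -0.004, -0.007, 0.005]
ft_force: [-0.0, 0.2, -1.7]
grip_width: 0.511
```

```bash
python3 plan.py 0.620 -0.190 0.19 -0.05 18 3.5
```

```text
t 4.65 p [0.6207 0.1119 0.2021] R [[1.0, -0.008, -0.014], [-0.008, -1.0, -0.009], [-0.014, 0.009, -1.0]] q [-0.637  0.397  0.506  1.495 -0.188  1.315 -0.122] F [-0.   0.2 -1.7] g 0.5106226079625604
yaw -0.008233087541455356 dyaw -0.04176691245854469
[[0.0, 1.7, 0.1], 0.002, 3.5], [[0.0, 1.7, 0.1], 0.002, 3.5], [[0.0, 1.7, 0.1], 0.002, 3.5], [[0.0, 1.7, 0.1], 0.002, 3.5], [[0.0, 1.7, 0.1], 0.002, 3.5], [[0.0, 1.7, 0.1], 0.002, 3.5], [[0.0, 1.7, 0.1], 0.002, 3.5], [[0.1, 1.7, 0.0], 0.002, 3.5], [[0.0, 1.7, 0.1], 0.002, 3.5], [[0.1, 1.7, 0.0], 0.002, 3.5], [[0.1, 1.6, 0.1], 0.002, 3.5], [[0.1, 1.7, 0.0], 0.002, 3.5], [[0.1, 1.6, 0.1], 0.002, 3.5], [[0.0, 1.7, 0.0], 0.002, 3.5], [[0.1, 1.6, 0.1], 0.002, 3.5], [[0.1, 1.7, 0.0], 0.002, 3.5], [[0.0, 1.6, 0.1], 0.002, 3.5], [[0.1, 1.7, 0.0], 0.002, 3.5],
```

Emit:
{"method": "servo_tool", "body": {
  "deltas": [
    [[0,0.6,0],0.002,3.5],
    [[0,1.2,0],0.002,3.5],
    [[0,1.7,0],0.002,3.5],
    [[0,2.0,0],0.002,3.5],
    [[0,2.0,0],0.002,3.5],
    [[0,2.0,0],0.002,3.5],
    [[0,2.0,0],0.002,3.5],
    [[0,2.0,0],0.002,3.5],
    [[0,2.0,0],0.002,3.5],
    [[0,2.0,0],0.002,3.5],
    [[0,1.5,0],0.002,3.5],
    [[0,1.0,0],0.002,3.5]
  ]
}}

```text
clock: 5.65
position: [0.6109, -0.1065, 0.1988]
ee_rot: [1.0, -0.018, -0.011, 0.006]
ft_force: [0.7, -0.1, -2.6]
grip_width: 0.506
```

```bash
python3 plan.py 0.620 -0.190 0.12 -0.06 7 3.5
```

```text
t 5.65 p [ 0.6109 -0.1065  0.1988] R [[0.999, -0.036, -0.023], [-0.037, -0.999, -0.012], [-0.022, 0.012, -1.0]] q [-0.363  0.392  0.593  1.529 -0.207  1.308  0.217] F [ 0.7 -0.1 -2.6] g 0.5055777053400449
yaw -0.03654060536654069 dyaw -0.02345939463345914
[[0.2, 1.2, 1.1], 0.003, 3.5], [[0.2, 1.2, 1.1], 0.003, 3.5], [[0.2, 1.2, 1.1], 0.003, 3.5], [[0.2, 1.2, 1.1], 0.003, 3.5], [[0.2, 1.2, 1.2], 0.003, 3.5], [[0.1, 1.1, 1.1], 0.003, 3.5], [[0.2, 1.2, 1.2], 0.003, 3.5],
```

Emit:
{"method": "servo_tool", "body": {
  "deltas": [
    [[0.1,1.0,0.4],0.003,3.5],
    [[0.2,1.0,0.8],0.003,3.5],
    [[0.2,1.0,1.0],0.003,3.5],
    [[0.2,1.0,1.0],0.003,3.5],
    [[0.1,1.0,1.0],0.003,3.5],
    [[0.1,1.0,1.0],0.003,3.5],
    [[0.1,0.8,1.0],0.003,3.5],
    [[0.1,0.4,0.9],0,3.5],
    [[0,0.2,0.7],0,3.5],
    [[0,0,0.4],0,3.5],
    [[0,0,0],0,3.5]
  ]
}}

```text
clock: 6.57
position: [0.6143, -0.1915, 0.1045]
ee_rot: [0.999, -0.031, -0.014, 0.006]
ft_force: [-0.2, 0.0, -2.3]
grip_width: 0.512
```

```bash
python3 plan.py 0.620 -0.190 0.03 -0.07 9 3.5
```

```text
t 6.5667 p [ 0.6143 -0.1915  0.1045] R [[0.998, -0.062, -0.029], [-0.062, -0.998, -0.011], [-0.028, 0.013, -1.0]] q [-0.207  0.535  0.584  1.558 -0.29   1.164  0.372] F [-0.2  0.  -2.3] g 0.5118200321893882
yaw -0.06228556429228533 dyaw -0.007714435707714795
[[0.1, -0.0, 0.8], 0.001, 3.5], [[0.1, -0.0, 0.8], 0.001, 3.5], [[0.1, -0.0, 0.8], 0.001, 3.5], [[0.0, -0.0, 0.8], 0.001, 3.5], [[0.1, -0.0, 0.8], 0.001, 3.5], [[0.0, -0.0, 0.9], 0.001, 3.5], [[0.1, -0.1, 0.8], 0.001, 3.5], [[0.0, -0.0, 0.9], 0.001, 3.5], [[0.1, -0.1, 0.8], 0.001, 3.5],
```

Emit:
{"method": "servo_tool", "body": {
  "deltas": [
    [[0.1,0,0.6],0,3.5],
    [[0.1,0,0.9],0,3.5],
    [[0.1,0,1.0],0,3.5],
    [[0.1,0,1.0],0,3.5],
    [[0.1,0,1.0],0,3.5],
    [[0.1,0,1.0],0,3.5],
    [[0.1,0,0.8],0,3.5],
    [[0.1,0,0.5],0,3.5],
    [[0,0,0.3],0,3.5],
    [[0,0,0.2],0,3.5],
    [[0,0,0],0,3.5],
    [[0,0,0],0,3.5]
  ]
}}

```text
clock: 7.57
position: [0.6221, -0.1899, 0.0236]
ee_rot: [0.999, -0.029, -0.014, 0.005]
ft_force: [0.2, -0.5, -2.0]
grip_width: 0.508
```

```bash
python3 plan.py 0.620 -0.190 0.009 -0.07 5 3.5
```

```text
t 7.5667 p [ 0.6221 -0.1899  0.0236] R [[0.998, -0.058, -0.028], [-0.058, -0.998, -0.01], [-0.027, 0.012, -1.0]] q [-0.176  0.64   0.54   1.591 -0.345  1.035  0.403] F [ 0.2 -0.5 -2. ] g 0.5081836447888617
yaw -0.058388921001485995 dyaw -0.011611078998514213
[[-0.0, 0.0, 0.3], 0.002, 3.5], [[-0.1, 0.0, 0.3], 0.002, 3.5], [[-0.0, 0.0, 0.3], 0.002, 3.5], [[-0.1, 0.0, 0.3], 0.002, 3.5], [[-0.0, 0.0, 0.3], 0.002, 3.5],
```

Emit:
{"method": "servo_tool", "body": {
  "deltas": [
    [[0,0,0.3],0,3.5],
    [[0,0,0.3],0,3.5],
    [[0,0,0.3],0,3.5],
    [[0,0,0.2],0,3.5],
    [[0,0,0.2],0,3.5],
    [[0,0,0.1],0,3.5],
    [[0,0,0.1],0,3.5],
    [[0,0,0],0,3.5]
  ]
}}

```text
clock: 8.23
position: [0.6225, -0.1904, 0.0086]
ee_rot: [0.999, -0.029, -0.012, 0.005]
ft_force: [0.3, 0.3, -2.2]
grip_width: 0.511
```

Emit:
{"method": "servo_tool", "body": {
  "deltas": [
    [[0,0,0.1],0,3.5],
    [[0,0,0.1],0,3.5],
    [[0,0,0],0,3.5]
  ]
}}

```text
clock: 8.48
position: [0.6228, -0.1905, 0.0086]
ee_rot: [0.999, -0.029, -0.012, 0.005]
ft_force: [0.7, -0.7, -1.9]
grip_width: 0.51
```

Emit:
{"method": "servo_tool", "body": {
  "deltas": [
    [[0,0,0.2],0,3.5],
    [[0,0,0.2],0,3.5],
    [[0,0,0],0,3.5]
  ]
}}

```text
clock: 8.73
position: [0.6233, -0.1907, 0.0088]
ee_rot: [0.999, -0.029, -0.011, 0.004]
ft_force: [0.9, -0.4, -1.7]
grip_width: 0.512
```

Emit:
{"method": "servo_tool", "body": {
  "deltas": [
    [[0,0,0.3],0,3.5],
    [[0,0,0.3],0,3.5]
  ]
}}

```text
clock: 8.9
position: [0.6239, -0.1909, 0.0079]
ee_rot: [1.0, -0.03, -0.011, 0.003]
ft_force: [-23.0, 9.4, 45.9]
grip_width: 0.509
```

```bash
python3 - <<'E'
from h import *
st(); im,d,c=snap('side','s1')
cv2.imwrite('pics/s1c.png',cv2.resize(im[180:320,240:400],(640,560),interpolation=cv2.INTER_CUBIC))
st()
E
```

```text
t 8.9 p [ 0.6239 -0.1909  0.0079] R [[0.998, -0.059, -0.021], [-0.059, -0.998, -0.006], [-0.021, 0.007, -1.0]] q [-0.165  0.66   0.529  1.597 -0.361  1.006  0.415] F [-23.    9.4  45.9] g 0.509283357912428
t 8.95 p [ 0.6238 -0.1909  0.008 ] R [[0.998, -0.059, -0.021], [-0.059, -0.998, -0.006], [-0.021, 0.007, -1.0]] q [-0.165  0.659  0.529  1.597 -0.361  1.006  0.415] F [-16.7   7.8  33.6] g 0.5087136461958905
```

View pics/s1c.png

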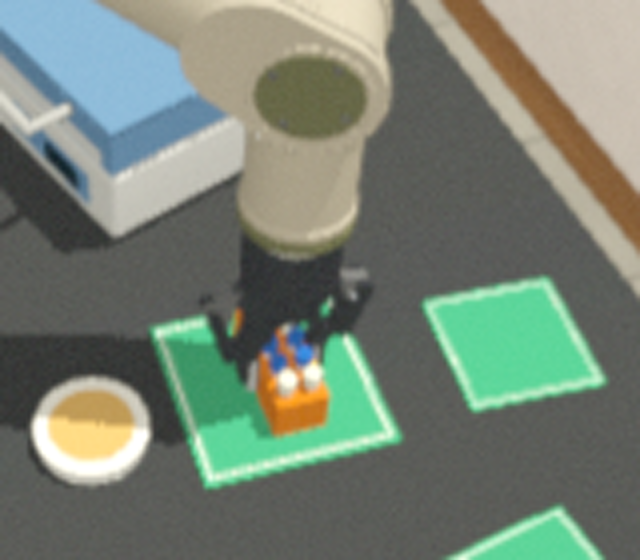

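The rack stands on the mat: the side crop shows it in the middle of the green, and the force shows firm contact. I'll relax the push and let go.

Emit:
{"method": "servo_tool", "body": {
  "deltas": [
    [[0,0,0],0,3.5],
    [[0,0,-0.1],0,3.5],
    [[0,0,0],0,4.6],
    [[0,0,0],0,5.2],
    [[0,0,0],0,6.0],
    [[0,0,0],0,7.5],
    [[0,0,0],0,8.5],
    [[0,0,0],0,8.5],
    [[0,0,0],0,8.5]
  ]
}}

```text
clock: 9.7
position: [0.6244, -0.1911, 0.0087]
ee_rot: [1.0, -0.03, -0.01, 0.003]
ft_force: [-0.6, 0.0, -0.5]
grip_width: 0.996
```

Emit:
{"method": "servo_tool", "body": {
  "deltas": [
    [[0,0,-0.4],0,8.5],
    [[0,0,-0.8],0,8.5],
    [[0,0,-1.0],0,8.5],
    [[0,0,-1.5],0,8.5],
    [[0,0,-2.0],0,8.5],
    [[0,0,-2.5],0,8.5],
    [[0,0,-3.0],0,8.5],
    [[0,0,-3.0],0,8.5],
    [[0,0,-3.0],0,8.5],
    [[0,0,-2.0],0,6],
    [[0,0,-1.0],0,4],
    [[0,0,0],0,3.4]
  ]
}}

```text
clock: 10.7
position: [0.6276, -0.1908, 0.2298]
ee_rot: [0.999, -0.031, -0.008, 0.004]
ft_force: [0.1, 0.4, -0.2]
grip_width: 0.597
```

```bash
python3 - <<'E'
from h import *
snap('top','top1'); p,u,v=cloud('top1'); im=cv2.imread('pics/top1.png'); C=im[v,u].astype(int)
m=(C[:,2]>C[:,0]+60)&(C[:,2]>130)&(p[:,2]>.02)&(p[:,2]<.08)&(abs(p[:,1]+.19)<.1)&(abs(p[:,0]-.62)<.08)
print(m.sum(),cv2.minAreaRect((p[m][:,:2]*1000).astype(np.float32)) if m.sum() else '',np.percentile(p[m][:,2],[2,50,98]) if m.sum() else '')
E
python3 plan.py 0.472 0.1 0.23 0.279 18 3.4
```

```text
85 ((625.8092651367188, -152.2161102294922), (28.3360652923584, 44.083675384521484), 85.75831604003906) [0.03092127 0.04314358 0.05237089]
t 10.75 p [ 0.6274 -0.1907  0.2287] R [[0.998, -0.061, -0.017], [-0.061, -0.998, -0.007], [-0.016, 0.008, -1.0]] q [-0.218  0.459  0.618  1.39  -0.251  1.389  0.338] F [-1.1 -0.2  0.4] g 0.5085717147963355
yaw -0.061325345303788394 dyaw 0.3403253453037882
[[-1.0, -1.6, -0.0], -0.019, 3.4], [[-0.9, -1.6, -0.0], -0.019, 3.4], [[-0.9, -1.6, -0.0], -0.019, 3.4], [[-0.9, -1.6, -0.0], -0.019, 3.4], [[-0.8, -1.6, -0.0], -0.019, 3.4], [[-0.8, -1.6, -0.0], -0.019, 3.4], [[-0.8, -1.7, -0.0], -0.019, 3.4], [[-0.7, -1.7, -0.0], -0.019, 3.4], [[-0.7, -1.7, -0.0], -0.019, 3.4], [[-0.7, -1.7, -0.0], -0.019, 3.4], [[-0.7, -1.7, -0.0], -0.019, 3.4], [[-0.6, -1.7, -0.0], -0.019, 3.4], [[-0.6, -1.7, -0.0], -0.019, 3.4], [[-0.6, -1.7, -0.0], -0.019, 3.4], [[-0.5, -1.8, -0.0], -0.019, 3.4], [[-0.5, -1.8, -0.0], -0.019, 3.4], [[-0.4, -1.8, -0.1], -0.019, 3.4], [[-0.4, -1.7, -0.0], -0.019, 3.4],
```

Emit:
{"method": "servo_tool", "body": {
  "deltas": [
    [[-0.5,-0.8,0],-0.019,3.4],
    [[-0.9,-1.6,0],-0.019,3.4],
    [[-0.9,-1.6,0],-0.019,3.4],
    [[-0.9,-1.6,0],-0.019,3.4],
    [[-0.8,-1.6,0],-0.019,3.4],
    [[-0.8,-1.6,0],-0.019,3.4],
    [[-0.8,-1.7,0],-0.019,3.4],
    [[-0.7,-1.7,0],-0.019,3.4],
    [[-0.7,-1.7,0],-0.019,3.4],
    [[-0.7,-1.7,0],-0.019,3.4],
    [[-0.6,-1.2,0],-0.019,3.4],
    [[-0.3,-0.7,0],-0.019,3.4]
  ]
}}

```text
clock: 11.75
position: [0.5147, -0.0067, 0.2083]
ee_rot: [0.995, 0.096, -0.025, 0.003]
ft_force: [-0.2, -0.0, -0.0]
grip_width: 0.396
```

```bash
python3 - <<'E'
from h import *
snap('top','top2'); p,u,v=cloud('top2'); im=cv2.imread('pics/top2.png'); C=im[v,u].astype(int)
m=(C[:,2]>C[:,0]+60)&(C[:,2]>130)&(p[:,2]>.02)&(p[:,2]<.08)&(abs(p[:,1]+.19)<.1)&(abs(p[:,0]-.62)<.08)
print(m.sum(),cv2.minAreaRect((p[m][:,:2]*1000).astype(np.float32)) if m.sum() else '',np.percentile(p[m][:,2],[2,50,98]) if m.sum() else '')
E
python3 plan.py 0.472 0.1 0.23 0.279 7 3.4
```

```text
317 ((623.209228515625, -190.39047241210938), (104.53022003173828, 44.463050842285156), 86.03295135498047) [0.02837145 0.04256672 0.04903816]
t 11.8 p [ 0.5144 -0.0055  0.2083] R [[0.98, 0.194, -0.049], [0.193, -0.981, -0.01], [-0.05, 0.0, -0.999]] q [-0.541  0.14   0.505  1.766 -0.062  1.303  0.175] F [0.2 1.1 0.1] g 0.3959566919941763
yaw 0.19491139291243498 dyaw 0.08408860708756505
[[-0.3, -1.6, -0.3], -0.012, 3.4], [[-0.3, -1.6, -0.3], -0.012, 3.4], [[-0.3, -1.6, -0.3], -0.012, 3.4], [[-0.2, -1.6, -0.3], -0.012, 3.4], [[-0.2, -1.6, -0.3], -0.012, 3.4], [[-0.2, -1.6, -0.3], -0.012, 3.4], [[-0.2, -1.6, -0.4], -0.012, 3.4],
```

The top depth shows the rack flat on the mat at (0.623,-0.190). On to the handle.

Emit:
{"method": "servo_tool", "body": {
  "deltas": [
    [[-0.2,-0.8,-0.1],-0.012,3.4],
    [[-0.3,-1.4,-0.2],-0.012,3.4],
    [[-0.3,-1.5,-0.2],-0.012,3.4],
    [[-0.2,-1.5,-0.2],-0.012,3.4],
    [[-0.2,-1.5,-0.2],-0.012,3.4],
    [[-0.2,-1.4,-0.2],-0.012,3.4],
    [[-0.2,-0.8,-0.2],-0.012,3.4],
    [[-0.2,-0.4,0],0,3.4],
    [[0,0,0],0,3.4]
  ]
}}

```text
clock: 12.55
position: [0.4718, 0.0894, 0.2233]
ee_rot: [0.989, 0.143, -0.025, 0.002]
ft_force: [-0.3, 0.6, 0.2]
grip_width: 0.402
```

```bash
python3 plan.py 0.472 0.1 0.20 0.279 4 3.4;  python3 - <<'E'
from h import *
im,d,c=snap('wrist','w2'); p,u,v=cloud('w2')
m=(p[:,2]>.118)&(p[:,2]<.134)&(p[:,0]<.51)&(p[:,0]>.42)&(p[:,1]<.19)&(p[:,1]>.02)
print(m.sum()); i=im.copy(); i[v[m],u[m]]=(0,0,255); cv2.imwrite('pics/w2m.png',i)
b=m&(((p[:,:2]-[.757,.183])@[.961,.276])<-.285); q=p[b]
print(b.sum(),cv2.minAreaRect((q[:,:2]*1000).astype(np.float32)),np.percentile(q[:,2],[5,50,98]),q.mean(0))
E
```

```text
t 12.55 p [0.4718 0.0894 0.2233] R [[0.958, 0.284, -0.049], [0.284, -0.959, -0.011], [-0.05, -0.003, -0.999]] q [-0.669  0.044  0.404  1.822 -0.02   1.33   0.028] F [-0.3  0.6  0.2] g 0.4021184957126699
yaw 0.2881389943356324 dyaw -0.009138994335632589
[[0.1, -0.3, 0.6], 0.002, 3.4], [[0.1, -0.2, 0.6], 0.002, 3.4], [[0.1, -0.3, 0.6], 0.002, 3.4], [[0.0, -0.2, 0.5], 0.002, 3.4], 
4496
3298 ((474.27313232421875, 101.0831298828125), (18.17694664001465, 140.79837036132812), 16.027971267700195) [0.12555289 0.12879381 0.13073817] [0.47049633 0.10611007 0.12849729]
```

View pics/w2m.png

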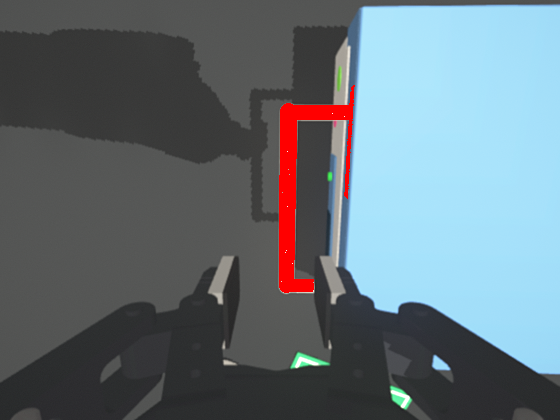

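The red mask in the wrist view shows the bar from (287,108) to (287,288), between the finger planes. The measured bar middle, (0.4713, 0.1002), agrees with the model. I'll descend with a 30 mm opening.

Emit:
{"method": "servo_tool", "body": {
  "deltas": [
    [[0.2,-0.3,0.6],0.002,3.0],
    [[0.1,-0.3,1.0],0.002,3.0],
    [[0.1,-0.3,1.2],0.002,3.0],
    [[0.1,-0.2,1.2],0.002,3.0],
    [[0.1,0,1.0],0,3.0],
    [[0,0,0.6],0,3.0],
    [[0,0,0.3],0,3.0],
    [[0,0,0],0,3.0]
  ]
}}

```text
clock: 13.27
position: [0.4724, 0.0974, 0.1566]
ee_rot: [0.99, 0.135, -0.026, 0.003]
ft_force: [0.0, 0.2, 0.4]
grip_width: 0.354
```

```bash
python3 plan.py 0.4705 0.1 0.104 0.279 6 3.0
```

```text
t 13.2667 p [0.4724 0.0974 0.1566] R [[0.962, 0.268, -0.051], [0.267, -0.964, -0.013], [-0.053, -0.001, -0.999]] q [-0.669  0.112  0.399  1.901 -0.048  1.19   0.019] F [0.  0.2 0.4] g 0.353572242951235
yaw 0.2710522991055215 dyaw 0.007947700894478604
[[-0.0, -0.1, 0.9], -0.001, 3.0], [[-0.0, -0.0, 0.9], -0.001, 3.0], [[-0.0, -0.1, 0.9], -0.001, 3.0], [[-0.0, -0.0, 0.9], -0.001, 3.0], [[-0.1, -0.1, 0.8], -0.001, 3.0], [[-0.0, -0.0, 0.9], -0.001, 3.0],
```

Emit:
{"method": "servo_tool", "body": {
  "deltas": [
    [[0,-0.1,0.6],-0.001,3.0],
    [[0,0,0.9],-0.001,3.0],
    [[0,-0.1,1.0],-0.001,3.0],
    [[0,0,0.9],-0.001,3.0],
    [[0,-0.1,0.8],-0.001,3.0],
    [[0,0,0.5],-0.001,3.0],
    [[0,0,0.2],0,3.0],
    [[0,0,0],0,3.0]
  ]
}}

```text
clock: 13.93
position: [0.4691, 0.0994, 0.1028]
ee_rot: [0.99, 0.138, -0.026, 0.003]
ft_force: [0.1, -0.4, 1.1]
grip_width: 0.35
```

```bash
python3 plan.py 0.4705 0.1 0.104 0.279 3 3.0
```

```text
t 13.9333 p [0.4691 0.0994 0.1028] R [[0.961, 0.273, -0.05], [0.273, -0.962, -0.013], [-0.052, -0.001, -0.999]] q [-0.663  0.171  0.393  1.964 -0.076  1.072  0.042] F [ 0.1 -0.4  1.1] g 0.3499883587417667
yaw 0.2769795689216425 dyaw 0.0020204310783573654
[[0.0, -0.0, -0.0], -0.001, 3.0], [[0.1, -0.0, -0.1], -0.001, 3.0], [[0.0, -0.0, -0.0], -0.001, 3.0],
```

Emit:
{"method": "servo_tool", "body": {
  "deltas": [
    [[0.1,0,0],0,2.0],
    [[0,0,0],0,1.0],
    [[0,0,0],0,0.5],
    [[0,0,0],0,0.5],
    [[0,0,0],0,0.5],
    [[0,0,0],0,0.5]
  ],
  "force": 60
}}

```text
clock: 14.43
position: [0.4704, 0.0998, 0.1029]
ee_rot: [0.99, 0.138, -0.025, 0.003]
ft_force: [1.9, -0.5, -3.0]
grip_width: 0.119
```

```bash
cat > arc.py <<'E'
import sys
from h import *
# current hood angle from TCP + rows for the arc up to target deg, n rows
H=np.array([.7570,.1830,.09]); ex=np.array([.9613,.2756,0]); off=float(sys.argv[3]) if len(sys.argv)>3 else .020
o=st(); M=R.from_quat(o['ee_rot']).as_matrix(); g=np.array(o['position'])-off*M[:,2]
r=-(g-H)@ex; h=(g-H)[2]; lat=(g-H)@np.array([-.2756,.9613,0])
a=np.degrees(np.arctan2(h,r))-6.34; print('grasp',g.round(4),'radius',np.hypot(r,h).round(4),'angle',a.round(2),'lat',lat.round(4),'yaw',np.arctan2(M[1,0],M[0,0]))
t=float(sys.argv[1]); n=int(sys.argv[2]); A=np.radians(np.linspace(a,t,n+1)+6.34)
P=H+.2988*(-np.cos(A)[:,None]*ex+np.sin(A)[:,None]*np.array([0,0,1])); P[0]=g
P[:,:2]+=lat*np.array([-.2756,.9613]); P[0]=g
print([(100*M.T@d).round(2).tolist() for d in np.diff(P,axis=0)])
E
python3 arc.py 20 10
```

```text
t 14.4333 p [0.4704 0.0998 0.1029] R [[0.961, 0.274, -0.05], [0.273, -0.962, -0.013], [-0.051, -0.001, -0.999]] q [-0.662  0.174  0.393  1.961 -0.076  1.072  0.043] F [ 1.9 -0.5 -3. ] g 0.11858844950898595
grasp [0.4714 0.1001 0.1229] radius 0.2992 angle -0.03 lat -0.001 yaw 0.27728125350287225
[[0.12, -0.0, -1.04], [0.12, -0.0, -1.04], [0.15, -0.0, -1.03], [0.19, -0.0, -1.03], [0.22, -0.0, -1.02], [0.26, -0.0, -1.01], [0.29, -0.0, -1.0], [0.33, -0.0, -0.99], [0.36, -0.0, -0.98], [0.4, -0.0, -0.97]]
```

Emit:
{"method": "servo_tool", "body": {
  "deltas": [
    [[0.1,0,-0.5],0,0.5],
    [[0.1,0,-0.8],0,0.5],
    [[0.15,0,-0.9],0,0.5],
    [[0.2,0,-0.9],0,0.5],
    [[0.2,0,-0.9],0,0.5],
    [[0.2,0,-0.8],0,0.5]
  ]
}}

```text
clock: 14.93
position: [0.4796, 0.1025, 0.1531]
ee_rot: [0.99, 0.138, -0.029, 0.004]
ft_force: [-1.6, 0.0, -5.1]
grip_width: 0.114
```

```bash
python3 arc.py 30 12
```

```text
t 14.9333 p [0.4796 0.1025 0.1531] R [[0.96, 0.274, -0.057], [0.273, -0.962, -0.015], [-0.059, -0.001, -0.998]] q [-0.668  0.14   0.398  1.88  -0.059  1.192  0.029] F [-1.6  0.  -5.1] g 0.1142767364799372
grasp [0.4808 0.1028 0.173 ] radius 0.2994 angle 9.76 lat -0.001 yaw 0.27721683997139973
[[0.26, -0.0, -0.84], [0.23, -0.0, -0.85], [0.26, -0.0, -0.84], [0.28, -0.0, -0.83], [0.31, -0.0, -0.82], [0.33, -0.0, -0.82], [0.35, -0.0, -0.81], [0.38, -0.0, -0.79], [0.4, -0.0, -0.78], [0.42, -0.0, -0.77], [0.45, -0.0, -0.76], [0.47, -0.0, -0.74]]
```

Forces are small and the handle is following its arc (radius 0.299), so I'll keep raising.

Emit:
{"method": "servo_tool", "body": {
  "deltas": [
    [[0.25,0,-0.8],0,0.5],
    [[0.25,0,-0.8],0,0.5],
    [[0.25,0,-0.8],0,0.5],
    [[0.3,0,-0.8],0,0.5],
    [[0.3,0,-0.8],0,0.5],
    [[0.35,0,-0.8],0,0.5],
    [[0.35,0,-0.8],0,0.5],
    [[0.4,0,-0.8],0,0.5],
    [[0.4,0,-0.8],0,0.5],
    [[0.4,0,-0.7],0,0.5]
  ]
}}

```text
clock: 15.77
position: [0.5177, 0.1136, 0.2397]
ee_rot: [0.99, 0.138, -0.031, 0.003]
ft_force: [-4.3, 0.3, -1.6]
grip_width: 0.113
```

```bash
python3 arc.py 45 12
```

```text
t 15.7667 p [0.5177 0.1136 0.2397] R [[0.96, 0.274, -0.06], [0.274, -0.962, -0.015], [-0.061, -0.002, -0.998]] q [-0.664  0.163  0.41   1.669 -0.067  1.385  0.036] F [-4.3  0.3 -1.6] g 0.11283998700888076
grasp [0.5189 0.1139 0.2597] radius 0.3004 angle 28.05 lat -0.0008 yaw 0.2776664580325826
[[0.52, -0.0, -0.55], [0.4, -0.0, -0.62], [0.42, -0.0, -0.61], [0.43, -0.0, -0.6], [0.45, -0.0, -0.59], [0.46, -0.0, -0.58], [0.47, -0.0, -0.56], [0.49, -0.0, -0.55], [0.5, -0.0, -0.54], [0.51, -0.0, -0.53], [0.53, -0.0, -0.51], [0.54, -0.0, -0.5]]
```

Emit:
{"method": "servo_tool", "body": {
  "deltas": [
    [[0.5,0,-0.6],0,0.5],
    [[0.4,0,-0.6],0,0.5],
    [[0.45,0,-0.6],0,0.5],
    [[0.45,0,-0.6],0,0.5],
    [[0.45,0,-0.6],0,0.5],
    [[0.5,0,-0.6],0,0.5],
    [[0.5,0,-0.5],0,0.5],
    [[0.4,0,-0.4],0,0.5],
    [[0.3,0,-0.3],0,0.5],
    [[0.2,0,-0.2],0,0.5],
    [[0,0,0],0,0.5]
  ]
}}

```text
clock: 16.68
position: [0.5651, 0.1274, 0.2974]
ee_rot: [0.99, 0.139, -0.031, 0.003]
ft_force: [-3.9, -0.7, -0.3]
grip_width: 0.116
```

```bash
python3 arc.py 45 4
```

```text
t 16.6833 p [0.5651 0.1274 0.2974] R [[0.96, 0.275, -0.061], [0.275, -0.961, -0.014], [-0.062, -0.003, -0.998]] q [-0.639  0.258  0.424  1.447 -0.105  1.521  0.062] F [-3.9 -0.7 -0.3] g 0.11626333159374203
grasp [0.5663 0.1277 0.3173] radius 0.3018 angle 42.53 lat -0.0006 yaw 0.2786863841257805
[[0.44, -0.0, -0.01], [0.23, -0.0, -0.22], [0.24, -0.0, -0.22], [0.24, -0.0, -0.22]]
```

Emit:
{"method": "servo_tool", "body": {
  "deltas": [
    [[0.3,0,-0.2],0,0.5],
    [[0.3,0,-0.25],0,0.5],
    [[0.3,0,-0.25],0,0.5],
    [[0.2,0,-0.2],0,0.5],
    [[0,0,0],0,0.5],
    [[0,0,0],0,0.5]
  ]
}}

```text
clock: 17.18
position: [0.5758, 0.1306, 0.3069]
ee_rot: [0.99, 0.139, -0.032, 0.003]
ft_force: [-4.2, 0.3, 0.2]
grip_width: 0.116
```

```bash
cat > ang.py <<'E'
from h import *
import sys
H=np.array([.757,.183,.09]); ex=np.array([.9613,.2756,0]); ey=np.array([-.2756,.9613,0])
for cam in ('top','side'):
    t=cam+sys.argv[1]; im,d,c=snap(cam,t); p,u,v=cloud(t); C=im[v,u].astype(int)
    r=(p-H)@ex; l=(p-H)@ey
    m=(C[:,0]>C[:,1]+15)&(C[:,0]>C[:,2]+35)&(r>-.2)&(r<.06)&(abs(l)<.125)&(p[:,2]>.15)
    q=np.c_[r,l,p[:,2]-.09][m]
    k=np.ones(len(q),bool)
    for _ in range(8):
        A=np.c_[q[:,:2],np.ones(len(q))]; s=np.linalg.lstsq(A[k],q[k,2],rcond=None)[0]; e=q[:,2]-A@s; k=abs(e)<max(.004,1.0*e[k].std())
    print(cam,m.sum(),k.sum(),'plane angle',np.degrees(np.arctan(-s[0])),'lat slope',s[1],'res',e[k].std(),'dist to hinge',s[2]*np.cos(np.arctan(s[0])))
E
python3 arc.py 45 4; python3 ang.py 3
```

```text
t 17.1833 p [0.5758 0.1306 0.3069] R [[0.959, 0.275, -0.063], [0.275, -0.961, -0.014], [-0.064, -0.003, -0.998]] q [-0.631  0.285  0.426  1.397 -0.116  1.549  0.069] F [-4.2  0.3  0.2] g 0.11587027584029228
grasp [0.5771 0.1309 0.3268] radius 0.302 angle 45.32 lat -0.0005 yaw 0.2787626792538398
[[0.18, 0.0, 0.26], [-0.03, 0.0, 0.03], [-0.03, 0.0, 0.03], [-0.03, 0.0, 0.03]]
top 2445 1919 plane angle 44.7802908129648 lat slope -0.00390984266280292 res 0.0010884048782606583 dist to hinge 0.050390761466618285
side 605 169 plane angle 41.16628535986069 lat slope 0.018824316663679667 res 0.0023437289629204727 dist to hinge 0.059283092468092484
```

View pics/side3.png

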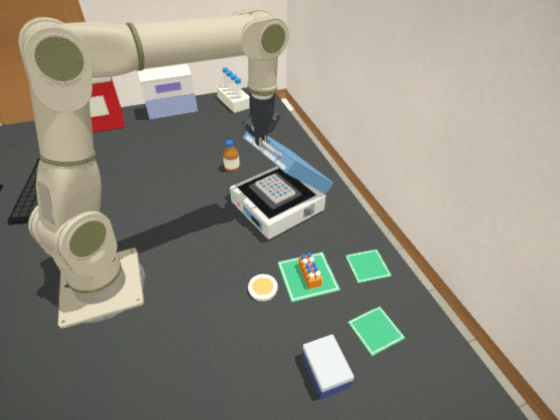

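The side view shows the hood held half open, the rack upright on the mat at (310,270), and the bottle, dish and tip box undisturbed. The top-camera plane fit gives 44.8° and the arm geometry 45.3°. Next is a hold check for drift.

Emit:
{"method": "servo_tool", "body": {
  "deltas": [
    [[0,0,0],0,0.5],
    [[0,0,0],0,0.5],
    [[0,0,0],0,0.5],
    [[0,0,0],0,0.5],
    [[0,0,0],0,0.5],
    [[0,0,0],0,0.5],
    [[0,0,0],0,0.5],
    [[0,0,0],0,0.5]
  ],
  "force": 70
}}

```text
clock: 17.95
position: [0.5753, 0.1304, 0.3065]
ee_rot: [0.99, 0.139, -0.032, 0.003]
ft_force: [-4.4, -0.4, 0.3]
grip_width: 0.113
```

```bash
python3 arc.py 45 2; python3 ang.py 4; python3 - <<'E'
from h import *
p,u,v=cloud('top4'); im=cv2.imread('pics/top4.png')
reg=lambda a,b,c_,d:(u>=a)&(u<=b)&(v>=c_)&(v<=d)
for n,m in (('dish',reg(320,362,250,288)&(p[:,2]>.008)),('tip',reg(415,485,220,265)&(p[:,2]>.05)),('bottle',reg(90,140,215,255)&(p[:,2]>.05)),('rack',reg(315,370,190,245)&(p[:,2]>.02))):
    print(n,m.sum(),cv2.minAreaRect((p[m][:,:2]*1000).astype(np.float32)))
st()
E
```

```text
t 17.95 p [0.5753 0.1304 0.3065] R [[0.959, 0.275, -0.063], [0.275, -0.961, -0.014], [-0.065, -0.004, -0.998]] q [-0.631  0.284  0.426  1.399 -0.116  1.548  0.068] F [-4.4 -0.4  0.3] g 0.11274619339647121
grasp [0.5765 0.1307 0.3264] radius 0.302 angle 45.19 lat -0.0006 yaw 0.27876538062070294
[[0.18, 0.0, 0.27], [-0.04, 0.0, 0.03]]
top 2442 1923 plane angle 44.642142766318266 lat slope -0.004495189360038149 res 0.001047669350401525 dist to hinge 0.05039039085075937
side 625 197 plane angle 41.625852624306965 lat slope 0.025268294286849034 res 0.0022199585619607958 dist to hinge 0.05801361446331041
dish 772 ((467.65350341796875, -188.77529907226562), (84.69648742675781, 89.17262268066406), 0.7330718040466309)
tip 1390 ((540.4642944335938, -491.1995544433594), (124.77214050292969, 88.56880950927734), 89.02040100097656)
bottle 1018 ((511.48760986328125, 296.86639404296875), (352.5830383300781, 65.61174011230469), 79.18792724609375)
rack 610 ((623.6231079101562, -190.57626342773438), (105.10065460205078, 44.88317108154297), 86.51863098144531)
t 18.05 p [0.5753 0.1304 0.3065] R [[0.959, 0.275, -0.063], [0.275, -0.961, -0.014], [-0.065, -0.004, -0.998]] q [-0.631  0.284  0.426  1.399 -0.116  1.548  0.068] F [-3.5  0.2 -0.6] g 0.11007865837024637
```

It's steady: 0.1° of drift over 0.7 s from the zero rows, which re-target each time. The bottle figure includes points from the arm, so I'll re-check it from the saved frame and hand in.

```bash
python3 - <<'E'
from h import *
p,u,v=cloud('top4')
m=(u>=90)&(u<=140)&(v>=215)&(v<=255)&(p[:,2]>.05)&(p[:,2]<.14)&(p[:,1]>.38)
print(m.sum(),cv2.minAreaRect((p[m][:,:2]*1000).astype(np.float32)))
print(order.hand_in())
E
```

```text
535 ((539.3897705078125, 443.4464111328125), (53.7498664855957, 65.59636688232422), 78.4215316772461)
the job is handed in; nothing more can be done
None
```

I set the orange rack down upright in the middle of the large green mat and let go of it. I then raised the hood by its bar to about 45° and handed in at about 18 s, still gripping the bar at 70 N.

- **Rack:** it stands flat at (0.624, -0.191), about 4 mm from the mat's centre. While checking that it was on the mat I pressed it down harder than needed, about 46 N on the wrist for a moment. That is below the 120 N wrist limit, and the push went through the held rack.
- **Hood angle:** the top camera gives 44.6–44.8° and the arm's geometry 45.2–45.3°. The side camera's fit gave about 41°, but it rested on few points with a poor fit, so I set it aside.
- **Steadiness:** the hood moved about 0.1° over the last 0.7 s of holding, with under 5 N on the wrist.
- **Bottle, tip box and dish:** all within 1 mm of where they started, by the top camera.
- **Tool tilt:** the tool ended tilted about 3.7° from vertical, because it drifted with the moves and I had no way to correct it. It did not disturb either grasp.

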